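# Slide the shelf board into its notches and lock it

### The arm

A 6-joint arm with a two-finger parallel gripper is mounted at the origin on a cart in front of the work surface, level with it; the furniture and walls round the work are solid. World frame = base frame: x ahead of the robot, y to its left, z up, the work surface at z = 0. Lengths are in mm, angles in degrees, forces in N, time in s.
With the tool pointing down it reaches from about 325 to 775 mm from the base axis. Payload 5.5 kg.
Tool frame: the origin (TCP) lies midway between the tips of the shut fingers; the grasp point (between the pads) lies 19 mm behind it (hold_point_z is the distance from the TCP to the grasp point, in mm); x points along the fingers, z is the direction in which the jaws open and shut, and the axes are right-handed (so a half turn about x gives the same grasp; the last joint's range is limited). The gripper opens to 88 mm and grips with 3 to 60 N. Pads are 20 mm wide; open, the fingers measure 115 mm over their backs; the gripper's body (75 mm by 178 mm) begins 61 mm behind the grasp point.
Start: joints at [-74.754, 5.22, 70.514, -0, 104.267, -3.249], TCP at [190.334, -569.025, 222.631] pointing down, gripper open.
Joint ranges: [-164.24, 164.24], [-49.07, 125.15], [9.68, 141.18], [-86.29, 266.29], [3.28, 154.24], [-151.56, 151.56]. Speed limits (degrees/s): [147.25, 147.25, 172.46, 180, 180, 180].

### API

Orientations are given as [roll, pitch, yaw] about the fixed x, y, z axes, in that order (R = Rz(yaw) Ry(pitch) Rx(roll)).
In Python, from plant import * gives the robot as it stands. The module is installed in compiled form; this text tells all that it offers.
- The arm moves only by the shell command python3 -m handwheel 'ROWS' [FORCE]. ROWS is JSON, a list that holds one entry, the list of rows, each a list of 5 numbers: the closure, from -1 (fully open) to 1 (shut), then the shift along the tool's x, y, z in cm, then the turn about the tool's x in rad. In form: [[[fingers, x, y, z, twist], ...]]. A call has 1 to 5 rows; each row is the pose to reach, as a shift and turn from the pose measured when the call began, along the tool's axes at that moment; what a row does not reach only later rows make up. A row lasts 1/10 s, in which the tool goes at most 50 mm and 8.59 degrees, less where a joint would pass 70% of its speed; a pose out of reach is approached as far as the arm can. A call with a gripper value outside its range is refused whole. The fingers move at their own pace and stop on an object; FORCE is the grip in N (left out, the last holds). Time passes only in rows, so rows that repeat a pose let the fingers close. It gives the time, the measured TCP pose, the force and the opening at its end, in the units of the state.
- get_state(): the state, without advancing time (a new reading comes with each control period).
- snapshot(name): name is "scene" or "top"; returns (picture, depth): 420x560x3 uint8, red, green, blue; 420x560 float32, mm along the optical axis (not along the pixel's ray), 0 where there is no reading.
- calibration(name): a dict with "fx", "fy", "cx", "cy" (pixels), "k1" (the pictures are not rectified: a ray, as slopes to the right and down, at radius r is drawn at 1 + k1 r^2 times it, then the intrinsics apply), "world_from_camera" (4x4, takes a point from camera to world coordinates). Camera axes: x right, y up, looking along -z (the intrinsics and any distortion apply to the point x, -y, -z); pixel columns grow to the right and rows downward; lengths in mm; the calibration is good to about 2 mm. A picture is of the moment at which its call begins. calibration takes no time and is no camera call.
- job_done(): hands the job in, once; it reports no verdict.
The state is a dict: "t": time; "qpos": joint angles; "joint_vel": joint speeds; "joint_torque": joint torques, N m; "tcp_pos": TCP position; "orientation": TCP orientation; "contact_force": force on the tool from outside, world axes, zero at the start; "ft_torque": the same for the moment, N m; "grip_width": opening from 0.0 (shut) to 1.0 (fully open).
Only numpy, scipy, OpenCV 4.12 (cv2) and the standard library are available. Lean on these libraries where they do the work, as an engineer would, in place of code of your own. Each camera call takes 0.05 s, during which the arm holds its last target. There are 200 camera calls.

### The job

With closed fingertips only, push the plywood shelf board along its rails to the left (as seen from the robot) until it drops into the locating notches and lies flat on the rails. Then push the turn button's knob round so that the button lies squarely across the top of the board and locks it down. Do not lift the board or the tape roll riding on it, keep the tape where it lies on the board, and leave the other things on the bench alone.

Things in the scene. Friction and masses are not known exactly. Their poses are not given: they have to be found in the camera images.
- rack: fixed aluminium rail frame, 315 mm long (x) and 150 mm wide (y); origin under its centre, on the bench. +x is the way the board must be pushed, +y is left of that. Two rails along x, tops 50 mm above the bench, spanning 33 to 56.5 mm either side of the centre line (66 mm open between them); outside them side guides, 61 mm high, out to 75 mm. The ends are open
- rack_seat (a point): seat point: on the centre line at rail-top height (z 50 mm), 47.5 mm ahead of the rack's origin, axes as the rack's. The dropped-in board's centre is right above it. Each rail has two notches 20 mm long and 8 mm deep, one in its inner half 50 mm ahead of this point, one in its outer half 50 mm behind it. The rails run on 110 mm past this point
- board_center (a point): centre of the loose plywood board, 150 (x, along the rails) x 110 x 10 mm, 0.3 to 0.5 kg; axes as the rack's. On its four 6 mm feet this point is 61 mm above the bench; dropped in, 55 mm (underside 50, top 60), above rack_seat with 3 mm play. Starts 60 to 120 mm short of it. Pushed mid trailing (-x) edge it slides at a few N; after the drop the notch ends stop it firmly
- turn_button (a joint): flat steel bar, 14 mm wide, 6 mm thick, on an upright pivot. rad, counterclockwise from above. 0: along the left side guide, free end toward the rack's -x; negative: free end swung outward (starts -0.4 to 0); 1.57: across the board toward the rack's -y, 1.5 to 2.5 mm above the dropped-in board; stop at 1.6. Stays where left; about 1 N at the knob turns it. A board not yet dropped blocks it
- button_pivot (a point): pivot of the turn button on the left side guide: 25 mm behind (-x) and 66 mm left (+y) of rack_seat, 61 mm above the bench; fixed to the rack
- turn_knob (a point): middle of the black upright knob (12 mm diameter, 22 mm tall) on the turn button's free end, 40 mm from the pivot; this point is 79.5 mm above the bench, the knob's top 90.5 mm, its foot 68.5 mm
- tape_center (a point): centre of a black roll of tape, 67 mm across, 19 mm high, lying loose on the leading half of the board; must ride along where it lies
- adapter_center (a point): centre of a small black plug-in adapter, 30 x 67 x 16 mm, on the bench; leave alone
- terminal_center (a point): centre of a grey terminal block, 10 x 48 x 36 mm, standing on the bench; leave alone
Not all that is in view belongs to the job. What is shaped like the part that bears tape_center but red is not meant.

How it is judged (in metres and radians):
On the way, in this order (a step that is already met when the one before it is completed fails the run):
1. the board has dropped into the notches while the turn button is still open (height (world z) of board_center below 0.0565 m and x of board_center in the frame of rack_seat between -0.006 and 0.006 m and angle between board_center's own z axis and vertical below 0.025 rad and value of joint turn_button below 0.6 rad), for 0.2 s.
2. the turn button lies across the board (value of joint turn_button above 1.25 rad), for 0.2 s.
At the end, for the whole second after the job is handed in: the board lies in its notches flat on the rails (centre within 6 mm of the seat point along the rails, 53 to 56.5 mm above the bench, tilt under 0.025 rad), the turn button stands at more than 1.25 rad, across the board, and the tape lies flat on the board (height (world z) of board_center between 0.053 and 0.0565 m and x of board_center in the frame of rack_seat between -0.006 and 0.006 m and angle between board_center's own z axis and vertical below 0.025 rad and value of joint turn_button above 1.25 rad and z of tape_center in the frame of board_center below 0.018 m); the robot touches nothing.
It fails at once if the board is lifted (centre more than 75 mm above the bench) (height (world z) of board_center above 0.075 m).
It fails at once if the tape is lifted or shifted by more than about 20 mm on the board (z of tape_center in the frame of board_center above 0.026 m or x of tape_center in the frame of board_center below 0.016 m or x of tape_center in the frame of board_center above 0.056 m or y of tape_center in the frame of board_center below -0.026 m or y of tape_center in the frame of board_center above 0.026 m).
It fails at once if the adapter or the terminal block is moved by more than 15 mm (distance of any of adapter_center, terminal_center from where it was at the start of the episode above 0.015 m).
It also fails if it takes over 43 s, if anything falls off the work surface, if the arm or the gripper's body presses on something with over 40 N, if the wrist force passes 120 N, or if a joint passes its speed limit or range.

## Working session

There is one attempt and no reset: what is moved stays moved. The work goes in short steps, Python scripts to look and compute and a shell command to move; the robot and the scene stay as the last step left them, time stands still between calls to the robot, and variables do not carry over. Pictures are saved under pics/ and viewed, on a budget of 10 in all, crops included, one or two more only if the job needs it, and the job is handed in when it is done.

```bash
mkdir -p pics
cat > h.py <<'E'
from plant import *
import numpy as np, cv2
def grab(n,tag):
    p,d=snapshot(n); np.savez('pics/%s.npz'%tag,p=p,d=d); cv2.imwrite('pics/%s.png'%tag,p[:,:,::-1]); return p,d
def ray(c,u,v):
    K=np.array([[c['fx'],0,c['cx']],[0,c['fy'],c['cy']],[0,0,1.]])
    xy=cv2.undistortPoints(np.array([[[u,v]]],float),K,np.array([c['k1'],0,0,0.]))[0,0]
    T=np.array(c['world_from_camera']); return T[:3,3],T[:3,:3]@np.array([xy[0],-xy[1],-1])
def onz(n,u,v,z):
    o,r=ray(calibration(n),u,v); return o+r*(z-o[2])/r[2]
def atd(n,u,v,d):
    o,r=ray(calibration(n),u,v); return o+r*d
E
python3 - <<'E'
from h import *
a,_=grab('top','top0'); b,_=grab('scene','scene0')
print(get_state())
for n in('top','scene'):
    c=calibration(n);print(c['fx'],c['k1'],np.round(np.array(c['world_from_camera']),2).tolist())
E
```

```text
{'t': 0.1, 'qpos': array([-7.47538016e+01,  5.25764814e+00,  7.05731034e+01, -8.41999686e-04,
        1.04267613e+02, -3.24851977e+00]), 'joint_vel': array([-0.05870036,  0.05404441, -0.14021842, -0.00366605, -0.05799816,
        0.08811264]), 'joint_torque': array([ 3.12248856e-03, -4.47857273e+01, -4.07570422e+01,  7.00693228e-02,
        2.84018187e-02, -1.05851261e-04]), 'tcp_pos': array([ 190.25591237, -568.75834133,  221.65043687]), 'orientation': array([177.22699926,  89.90163194, 105.72151058]), 'contact_force': array([-0.08287362, -0.87378335,  0.03094624]), 'ft_torque': array([-0.03561401, -0.02250949,  0.00411607]), 'grip_width': 0.9959258791296351}
507.7094792780435 -0.16303325255090387 [[-0.03, 0.99, -0.15, 323.48], [-1.0, -0.03, -0.0, -369.33], [-0.01, 0.15, 0.99, 1157.41], [0.0, 0.0, 0.0, 1.0]]
410.6554103881181 -0.1254877195029116 [[0.66, 0.3, -0.68, -199.42], [-0.75, 0.27, -0.6, -991.76], [0.0, 0.91, 0.41, 493.31], [0.0, 0.0, 0.0, 1.0]]
```

View pics/top0.png

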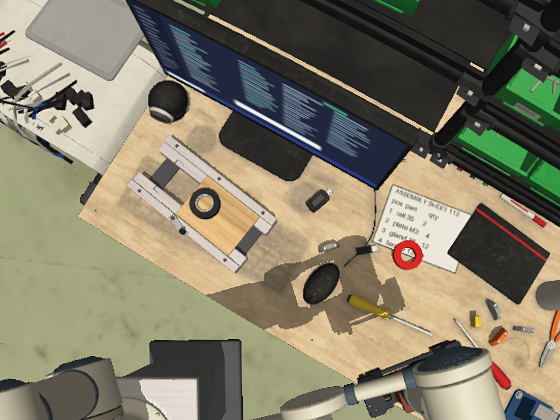

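View pics/scene0.png

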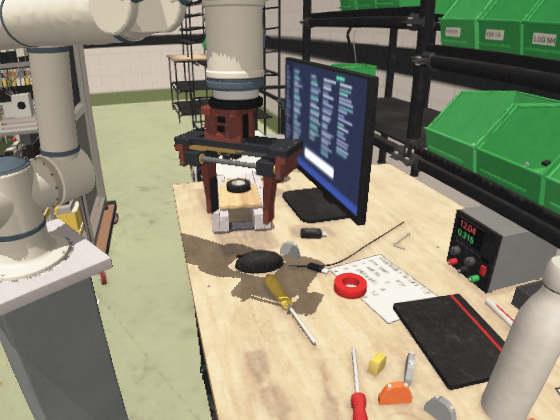

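The top view shows the rack around (203,203), running from lower right to upper left. The plywood board is in its lower-right part and the black tape is on it at (204,202). There's a dark knob at about (181,231) on the lower-left guide. Two things could be the tape: the black ring at (204,202) and the red ring at (407,254). The black one on the board is meant. I'll confirm with an enlarged crop.

Run:
```python
from h import *
p=np.load('pics/top0.npz')['p'][125:285,115:335]
cv2.imwrite('pics/crop1.png',cv2.resize(p[:,:,::-1],None,fx=3.6,fy=3.6,interpolation=cv2.INTER_CUBIC))
```

```text
(no output)
```

View pics/crop1.png

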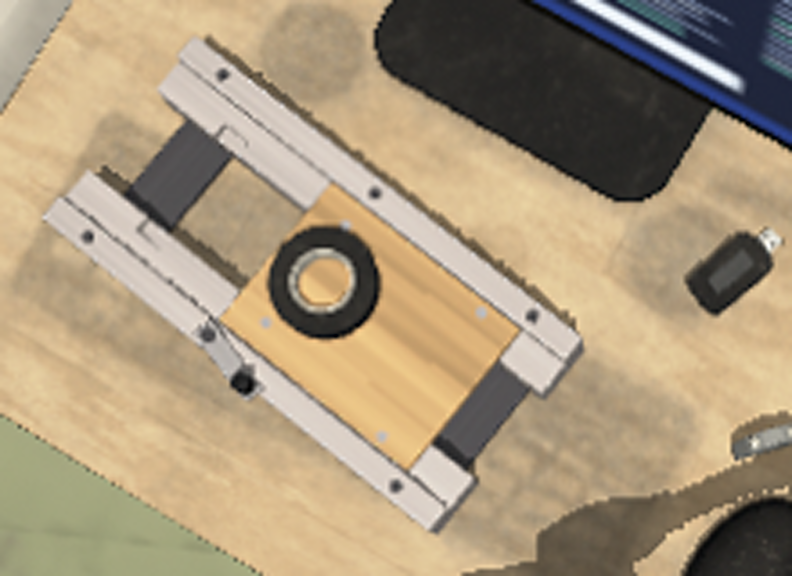

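The crop confirms it: the black ring lies on the board's leading half. In the crop, the board corners are (328,182), (522,328), (408,470) and (218,322), the pivot is (208,334) and the knob is (243,382). The adapter sits at (735,270) and the grey block at (765,440).

Run:
```python
from h import *
S=np.load('pics/top0.npz')
def P(x,y,z): return onz('top',115+(x+.5)/3.6-.5,125+(y+.5)/3.6-.5,z)[:2]
bd=np.array([P(*q,66) for q in[(328,182),(522,328),(408,470),(218,322)]])
rk=np.array([P(*q,61) for q in[(207,38),(582,338),(437,530),(43,215)]])
for n,A in(('board',bd),('rack',rk)):
    print(n,A.round(1).tolist(),'c',A.mean(0).round(1),'edges',[np.linalg.norm(A[i]-A[(i+1)%4]).round(1) for i in range(4)])
    for i,j in((1,0),(2,3)): d=A[j]-A[i]; print(' ang',np.degrees(np.arctan2(d[1],d[0])).round(2))
    for i,j in((1,2),(0,3)): d=A[j]-A[i]; print(' angT',np.degrees(np.arctan2(d[1],d[0])).round(2)-90)
print('pivot',P(208,334,70),'knobtop',P(243,382,90.5),'tape',P(324,281,85))
print('adapter',P(728,275,16),'term',P(765,440,36))
mon=[P(x,y,0) for x,y in[(640,200),(710,110)]];print('monitor base',mon)
c=rk.mean(0)
for A,B in((38,58),):pass
for n,(x,y) in dict(railend=(560,372),board=(470,350)).items():
    u,v=int(115+x/3.6),int(125+y/3.6);print(n,atd('top',u,v,S['d'][v,u]).round(1))
```

```text
board [[598.5, -195.7], [503.9, -313.9], [419.5, -243.7], [512.8, -127.8]] c [ 508.7 -220.3] edges [np.float64(151.3), np.float64(109.8), np.float64(148.8), np.float64(109.3)]
 ang 51.33
 ang 51.16
 angT 50.27000000000001
 angT 51.599999999999994
rack [[696.2, -117.2], [497.6, -350.0], [383.4, -260.2], [584.8, -14.3]] c [ 540.5 -185.4] edges [np.float64(306.0), np.float64(145.3), np.float64(317.9), np.float64(151.7)]
 ang 49.52
 ang 50.68
 angT 51.81
 angT 47.25
pivot [ 504.86965378 -122.57246613] knobtop [ 471.98983443 -148.55666895] tape [ 532.64538256 -196.35064535]
adapter [ 542.7345131  -442.95570697] term [ 434.81631241 -460.75142946]
monitor base [array([ 596.93640194, -388.70125677]), array([ 656.28752929, -436.37474462])]
railend [ 480.3 -335.    38. ]
board [ 490.8 -281.8   67.5]
```

Run:
```python
from h import *
from scipy.spatial.transform import Rotation as R
s=get_state(); M=R.from_euler('xyz',s['orientation'],degrees=True).as_matrix(); print(M.round(3))
d=np.load('pics/top0.npz')['d']; c=calibration('top')
pts=[]
vv,uu=np.mgrid[60:330:2,60:430:2]
K=np.array([[c['fx'],0,c['cx']],[0,c['fy'],c['cy']],[0,0,1.]])
xy=cv2.undistortPoints(np.stack([uu.ravel(),vv.ravel()],1).astype(float)[:,None],K,np.array([c['k1'],0,0,0.]))[:,0]
dd=d[vv.ravel(),uu.ravel()]; T=np.array(c['world_from_camera'])
W=(T[:3,:3]@(np.c_[xy[:,0],-xy[:,1],-np.ones(len(xy))]*dd[:,None]).T).T+T[:3,3]
W=W[dd>0]
u=np.array([np.cos(np.radians(50.9)),np.sin(np.radians(50.9))]);n=np.array([-u[1],u[0]])
L=np.c_[(W[:,:2]-[571,-147])@u,(W[:,:2]-[571,-147])@n,W[:,2]]
for lo,hi in((100,160),(160,250),(250,400)):
    k=(L[:,2]>lo)&(L[:,2]<hi)&(W[:,0]>300);q=L[k]
    for a in range(-300,200,100):
        w=q[(q[:,0]>=a)&(q[:,0]<a+100)]
        if len(w): print(lo,a,'n max',w[:,1].max().round(),len(w))
k=(abs(L[:,1])<25)&(L[:,0]<-172)&(L[:,0]>-205);print('cross member z',np.percentile(L[k][:,2],[5,50,95]))
# current pos -> target above start
st=np.array([571,-147])+u*(-96-75-30); print('start',st, 'end',np.array([571,-147])+u*(-75))
for tgt in (np.r_[st,200],):
    print('tool shift cm',(M.T@(tgt-s['tcp_pos'])/10).round(2))
print('jaw ang',np.degrees(np.arctan2(M[1,2],M[0,2])), 'tool y ang',np.degrees(np.arctan2(M[1,1],M[0,1])))
```

```text
[[-0.     0.948  0.317]
 [ 0.002  0.317 -0.948]
 [-1.     0.    -0.002]]
100 -300 n max -232.0 91
100 -200 n max -218.0 94
100 -100 n max -208.0 91
100 0 n max -194.0 87
100 100 n max -124.0 111
160 -300 n max -233.0 191
160 -200 n max -220.0 189
160 -100 n max -207.0 168
160 0 n max -193.0 161
160 100 n max -182.0 75
250 -300 n max -233.0 1175
250 -200 n max -219.0 830
250 -100 n max -207.0 428
250 0 n max -194.0 124
cross member z [-1.71613223  5.47592223 10.80577203]
start [ 444.23416271 -302.98532782] end [ 523.69931444 -205.20348053]
tool shift cm [  2.2   32.52 -17.14]
jaw ang -71.50548459520377 tool y ang 18.49450724395829
```

```bash
python3 -m handwheel '[[[1,0,4,-2,0],[1,0,8,-4.2,0],[1,0,12,-6.3,0],[1,0,16,-8.5,0],[1,0,20,-10.5,0]]]' 20 && python3 -m handwheel '[[[1,0.5,3,-1.7,-0.11],[1,1,6,-3.3,-0.23],[1,1.5,9,-5,-0.34],[1,2,12.5,-6.6,-0.45],[1,2.2,12.5,-6.6,-0.56]]]'
cat >> h.py <<'E'
from scipy.spatial.transform import Rotation as R
U=np.array([np.cos(np.radians(50.9)),np.sin(np.radians(50.9))]);N=np.array([-U[1],U[0]]);SEAT=np.array([571,-147.])
def st():
    s=get_state(); M=R.from_euler('xyz',s['orientation'],degrees=True).as_matrix(); p=s['tcp_pos'][:2]-SEAT
    print('t',s['t'],'tcp',s['tcp_pos'].round(1),'seatframe',(p@U).round(1),(p@N).round(1),'yang',np.degrees(np.arctan2(M[1,1],M[0,1])).round(2),'F',s['contact_force'].round(1),s['grip_width'].round(3)); return s,M
E
python3 -c "from h import *;st()"
```

```text
t: 0.6
tcp_pos: [347.4, -404.1, 221.4]
orientation: [-179.8, 89.9, 108.6]
contact_force: [0.4, -0.1, -0.1]
grip_width: 0.584
t: 1.1
tcp_pos: [447.3, -298.4, 198.3]
orientation: [143.3, 89.7, 104.4]
contact_force: [-0.1, -0.0, -0.3]
grip_width: 0.126Traceback (most recent call last):
  File "<string>", line 1, in <module>
    from h import *;st()
                    ~~^^
  File "h.py", line 17, in st
    print('t',s['t'],'tcp',s['tcp_pos'].round(1),'seatframe',(p@U).round(1),(p@N).round(1),'yang',np.degrees(np.arctan2(M[1,1],M[0,1])).round(2),'F',s['contact_force'].round(1),s['grip_width'].round(3)); return s,M
                                                                                                                                                                                 ^^^^^^^^^^^^^^^^^^^^^
AttributeError: 'float' object has no attribute 'round'
```

```bash
sed -i "s/s\['grip_width'\].round(3)/round(s['grip_width'],3)/" h.py; python3 -c "from h import *;st()"
```

```text
t 1.1 tcp [ 447.3 -298.4  198.3] seatframe -195.5 0.5 yang 51.1 F [-0.1 -0.  -0.3] 0.126
```

```bash
python3 -m handwheel '[[[1,4,-0.5,0.2,0],[1,8,-0.5,0.2,0],[1,11,-0.5,0.2,0],[1,13,-0.5,0.2,0],[1,14.4,-0.5,0.2,0]]]'; python3 -m handwheel '[[[1,0.05,0,0,0]]]';  python3 - <<'E'
from h import *
st(); p,_=grab('top','top1'); p=p[125:285,115:335]
cv2.imwrite('pics/crop2.png',cv2.resize(p[:,:,::-1],None,fx=3.6,fy=3.6,interpolation=cv2.INTER_CUBIC))
E
```

```text
t: 1.6
tcp_pos: [444.6, -302.1, 51.6]
orientation: [159.3, 89.6, 120.4]
contact_force: [-0.1, 0.5, -0.1]
grip_width: 0.0
t: 1.7
tcp_pos: [443.7, -301.4, 49.0]
orientation: [165.9, 89.4, 127.0]
contact_force: [0.4, -0.1, -0.2]
grip_width: 0.007
t 1.7 tcp [ 443.7 -301.4   49. ] seatframe -200.1 1.4 yang 51.1 F [ 0.4 -0.1 -0.2] 0.007
```

View pics/crop2.png

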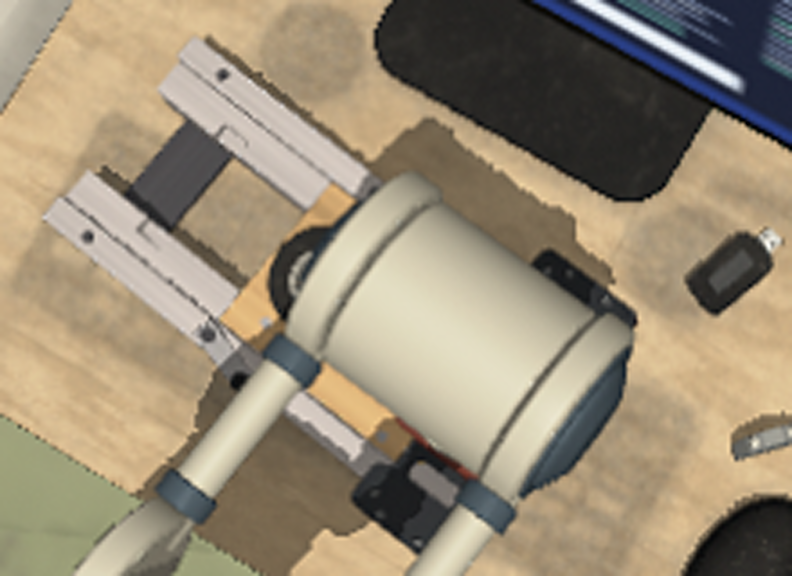

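The tip is behind the board, between the rails, and everything else is as before. Next I'll push along tool +y, slowly so the tape rides along.

```bash
python3 -m handwheel '[[[1,-0.5,0.5,0.3,0],[1,-0.5,0.9,0.3,0],[1,-0.5,1.3,0.3,0],[1,-0.5,1.7,0.3,0],[1,-0.5,2.1,0.3,0]]]'; python3 -m handwheel '[[[1,0,0.4,0,0],[1,0,0.8,0,0],[1,0,1.2,0,0],[1,0,1.6,0,0],[1,0,2,0,0]]]';  python3 -m handwheel '[[[1,0,0.4,0,0],[1,0,0.8,0,0],[1,0,1.2,0,0],[1,0,1.6,0,0],[1,0,2,0,0]]]'; python3 -c "from h import *;st()"
```

```text
t: 2.25
tcp_pos: [459.6, -287.7, 55.6]
orientation: [172.5, 89.5, 133.6]
contact_force: [-2.0, -2.7, 1.0]
grip_width: 0.003
t: 2.75
tcp_pos: [472.3, -272.0, 55.7]
orientation: [174.2, 89.5, 135.3]
contact_force: [-2.0, -3.4, 0.6]
grip_width: 0.006
t: 3.25
tcp_pos: [485.0, -256.2, 55.6]
orientation: [174.3, 89.5, 135.4]
contact_force: [-0.4, -2.4, 0.1]
grip_width: 0.009
t 3.25 tcp [ 485.  -256.2   55.6] seatframe -139.0 -2.1 yang 51.09 F [-0.4 -2.4  0.1] 0.009
```

```bash
python3 -m handwheel '[[[1,0.1,0.4,0,0],[1,0.2,0.8,0,0],[1,0.3,1.2,0,0],[1,0.3,1.6,0,0],[1,0.3,2,0,0]]]'; python3 -m handwheel '[[[1,0,0.4,0,0],[1,0,0.8,0,0],[1,0,1.2,0,0],[1,0,1.6,0,0],[1,0,2,0,0]]]';  python3 -m handwheel '[[[1,0,0.2,0,0],[1,0,0.4,0,0],[1,0,0.6,0,0]]]'; python3 -c "from h import *;st()"
```

```text
t: 3.75
tcp_pos: [497.9, -241.6, 54.0]
orientation: [-174.9, 89.6, 146.1]
contact_force: [-4.0, -4.6, 5.4]
grip_width: 0.003
t: 4.25
tcp_pos: [510.7, -225.9, 54.1]
orientation: [-173.2, 89.6, 147.8]
contact_force: [-2.7, -2.6, 2.2]
grip_width: 0.006
t: 4.55
tcp_pos: [514.5, -221.1, 54.1]
orientation: [-172.0, 89.6, 149.0]
contact_force: [-1.5, -3.4, 2.1]
grip_width: 0.005
t 4.55 tcp [ 514.5 -221.1   54.1] seatframe -93.2 -2.9 yang 51.05 F [-1.5 -3.4  2.1] 0.005
```

```bash
for i in 1 2 ; do python3 -c 1; done; python3 -m handwheel '[[[1,0,0.2,0,0],[1,0,0.4,0,0]]]'; python3 -m handwheel '[[[1,0,0.2,0,0],[1,0,0.4,0,0]]]'; python3 -c "from h import *;st()"
```

```text
t: 4.75
tcp_pos: [517.1, -217.9, 54.0]
orientation: [-172.3, 89.6, 148.8]
contact_force: [-3.1, -3.8, 0.9]
grip_width: 0.003
t: 4.95
tcp_pos: [519.7, -214.3, 53.7]
orientation: [-177.2, 89.6, 143.8]
contact_force: [-1.9, -1.8, -0.5]
grip_width: 0.003
t 4.95 tcp [ 519.7 -214.3   53.7] seatframe -84.6 -2.6 yang 51.05 F [-1.9 -1.8 -0.5] 0.003
```

```bash
python3 -m handwheel '[[[1,0,0.2,0,0]]]';python3 -m handwheel '[[[1,0,0.2,0,0]]]'
python3 - <<'E'
from h import *
st(); p,_=grab('top','top2'); q,_=grab('scene','scene2')
a=cv2.resize(p[125:285,115:335],None,fx=2.4,fy=2.4,interpolation=cv2.INTER_CUBIC);b=cv2.resize(q[160:240,185:305],None,fx=2.2,fy=4.8,interpolation=cv2.INTER_CUBIC)
cv2.imwrite('pics/c3.png',np.hstack([a,b])[:,:,::-1])
E
```

```text
t: 5.05
tcp_pos: [521.0, -212.6, 53.7]
orientation: [-175.2, 89.6, 145.8]
contact_force: [-3.2, -3.9, 1.5]
grip_width: 0.007
t: 5.15
tcp_pos: [522.0, -211.3, 53.7]
orientation: [-167.1, 89.6, 153.9]
contact_force: [-6.3, -8.1, 3.7]
grip_width: 0.008
t 5.15 tcp [ 522.  -211.3   53.7] seatframe -80.8 -2.5 yang 51.04 F [-6.3 -8.1  3.7] 0.008
```

View pics/c3.png

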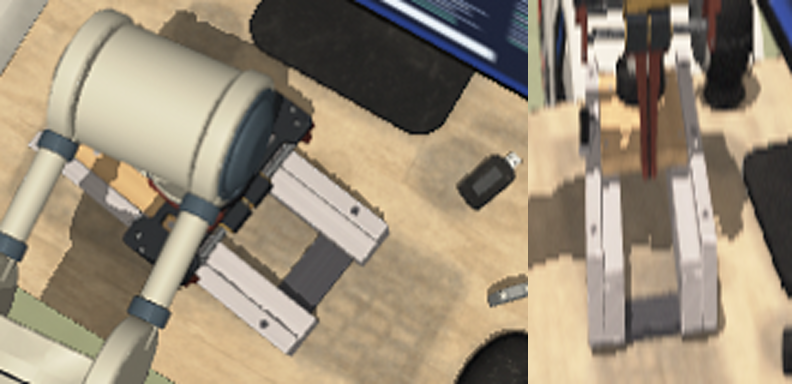

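The arm hides the tape, and the board's near edge looks close to its goal. The force is rising to 10 N, so I'll press a little more, then back off, raise and check.

```bash
python3 -m handwheel '[[[1,0,0.2,0,0],[1,0,0.2,0,0]]]'; python3 -m handwheel '[[[1,0,-1,0,0],[1,0,-2.5,0,0],[1,-3,-5,0,0],[1,-7,-9,0,0],[1,-12,-13,0,0]]]';python3 -m handwheel '[[[1,-3,-4,3,0],[1,-3,-8,6,0],[1,-3,-8,6,0]]]'
python3 - <<'E'
from h import *
st(); p,d=grab('top','top3'); p=p[125:285,115:335]
cv2.imwrite('pics/c4.png',cv2.resize(p[:,:,::-1],None,fx=3.6,fy=3.6,interpolation=cv2.INTER_CUBIC))
E
```

```text
t: 5.45
tcp_pos: [522.0, -211.2, 53.8]
orientation: [-143.4, 89.4, 177.6]
contact_force: [-7.0, -7.1, 2.8]
grip_width: 0.007
t: 5.95
tcp_pos: [447.8, -302.5, 158.6]
orientation: [-153.8, 89.4, 167.2]
contact_force: [1.3, -0.5, -0.1]
grip_width: 0.005
t: 6.25
tcp_pos: [443.2, -407.1, 188.8]
orientation: [-144.8, 89.5, 176.0]
contact_force: [0.4, -0.1, -1.6]
grip_width: 0.009
t 6.25 tcp [ 443.2 -407.1  188.8] seatframe -282.5 -64.8 yang 50.81 F [ 0.4 -0.1 -1.6] 0.009
```

View pics/c4.png

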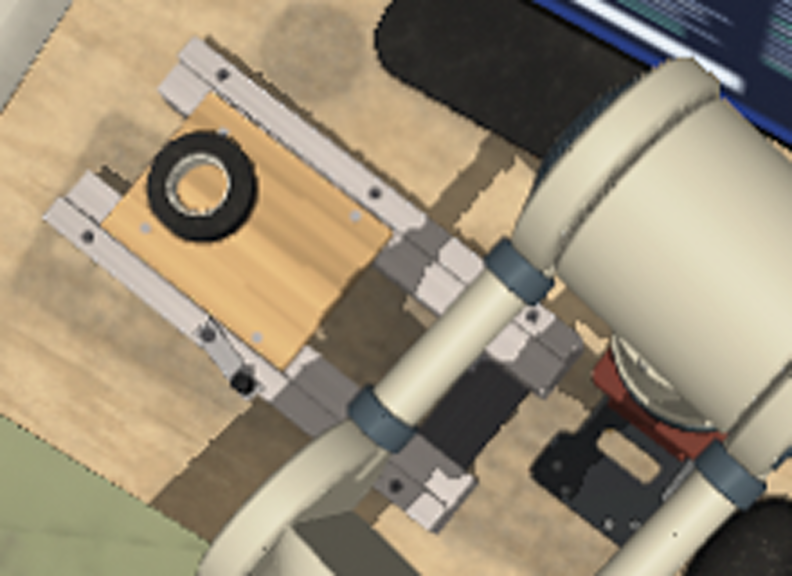

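Board corners are now at about (212,93), (392,235), (286,370) and (103,218), with the tape still on the leading half. I'll check the height and position.

Run:
```python
from h import *
d=np.load('pics/top3.npz')['d'];d0=np.load('pics/top0.npz')['d']
def uv(x,y): return 115+(x+.5)/3.6-.5,125+(y+.5)/3.6-.5
def Z(d,x,y):
    u,v=map(lambda a:int(round(a)),uv(x,y)); w=np.median(d[v-2:v+3,u-2:u+3]); return atd('top',u,v,w)[2].round(1)
print('now board z',[Z(d,*q) for q in[(215,125),(340,230),(285,335),(135,220),(270,260)]],'guide',[Z(d,*q) for q in[(395,193),(140,275),(100,230)]])
print('before',[Z(d0,*q) for q in[(335,210),(480,330),(410,430),(250,320),(400,350)]])
A=np.array([onz('top',*uv(*q),60)[:2] for q in[(212,93),(392,235),(286,370),(103,218)]]);c=A.mean(0)
print(c,(c-SEAT)@U,(c-SEAT)@N,[np.linalg.norm(A[i]-A[(i+1)%4]).round(1) for i in range(4)])
t=onz('top',*uv(202,186),79)[:2]-c;print('tape in board',t@U,t@N)
k=onz('top',*uv(241,382),90.5)[:2];pv=onz('top',*uv(208,334),68)[:2];print('knob',k,(k-SEAT)@U,(k-SEAT)@N,'pivot',(pv-SEAT)@U,(pv-SEAT)@N)
```

```text
now board z [np.float64(59.9), np.float64(60.6), np.float64(60.7), np.float64(60.7), np.float64(60.4)] guide [np.float64(60.7), np.float64(62.1), np.float64(60.9)]
before [np.float64(66.4), np.float64(67.5), np.float64(66.7), np.float64(67.1), np.float64(67.3)]
[ 572.48262857 -144.22469124] 3.0888263635883626 0.5997315204727348 [np.float64(148.1), np.float64(105.2), np.float64(152.5), np.float64(103.8)]
tape in board 33.291189121251236 -2.330700184747085
knob [ 472.02087978 -147.35194883] -62.69686518678852 76.59042501007515 pivot -22.187309545892486 66.7534007616476
```

Board top is at 60.5 mm, so it is flat and dropped in. It sits within about 0.5 mm of the seat measured from the pivot, and the tape has stayed at (+33,-2) on the board. Next is the knob: approach from outside it.

```bash
sed -i 's/^def st/SEAT=SEAT+2.8*U+0.7*N\ndef st/' h.py; python3 -m handwheel '[[[1,0,4,-3.2,0],[1,1,8,-6.4,0],[1,2,12,-9.6,0],[1,3,16,-12.8,0],[1,4,19,-15.6,0]]]'; python3 -m handwheel '[[[1,0.5,2,-1.5,0],[1,1.5,3,-2.2,0],[1,1.5,3,-2.2,0]]]'; python3 -c "from h import *;st()"
```

```text
t: 6.8
tcp_pos: [441.2, -156.5, 147.5]
orientation: [-163.7, 89.4, 157.2]
contact_force: [0.4, 0.5, 0.3]
grip_width: 0.007
t: 7.1
tcp_pos: [442.0, -117.4, 130.7]
orientation: [-165.2, 89.2, 155.9]
contact_force: [-0.2, 0.3, -0.2]
grip_width: 0.006
t 7.1 tcp [ 442.  -117.4  130.7] seatframe -61.2 118.1 yang 51.08 F [-0.2  0.3 -0.2] 0.006
```

```bash
python3 -m handwheel '[[[1,2,-0.5,0.8,0],[1,4,-0.5,0.8,0],[1,5.3,-0.5,0.8,0],[1,5.3,-0.5,0.8,0]]]'
python3 - <<'E'
from h import *
st(); p,d=grab('top','top4'); q,_=grab('scene','scene4')
a=cv2.resize(p[125:285,115:335],None,fx=2.4,fy=2.4,interpolation=cv2.INTER_CUBIC);b=cv2.resize(q[150:230,185:275],None,fx=3,fy=4.8,interpolation=cv2.INTER_CUBIC)
cv2.imwrite('pics/c5.png',np.hstack([a,b])[:,:,::-1])
E
```

```text
t: 7.5
tcp_pos: [443.1, -126.4, 75.4]
orientation: [-164.0, 89.0, 157.0]
contact_force: [-1.3, -0.1, -0.4]
grip_width: 0.002
t 7.5 tcp [ 443.1 -126.4   75.4] seatframe -67.4 111.5 yang 51.01 F [-1.3 -0.1 -0.4] 0.002
```

View pics/c5.png

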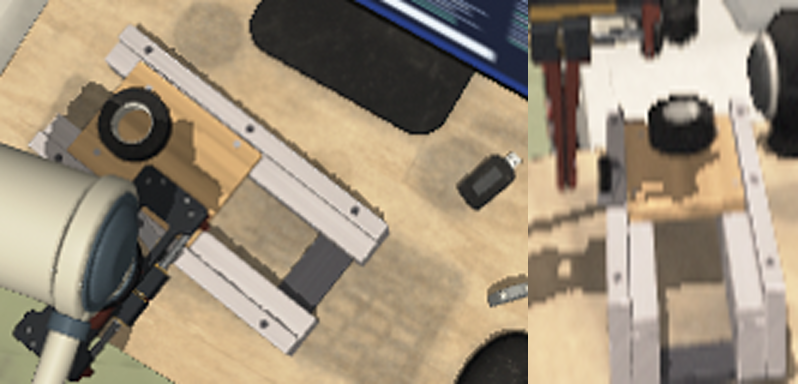

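In the scene half, the shut fingers at (567,150) stand outside the knob at (605,178), and the board and tape are in place. Pushing along the arc.

```bash
python3 -m handwheel '[[[1,0,0.2,0.8,0],[1,0,0.2,1.6,0],[1,0,0.2,2.2,0],[1,0,0.3,2.8,0],[1,0,0.4,3.4,0]]]'; python3 -c "from h import *;st()"; python3 -m handwheel '[[[1,0,0.1,0.4,0],[1,0,0.3,0.8,0],[1,0,0.5,1.2,0],[1,0,0.8,1.6,0],[1,0,1.1,2.0,0]]]'; python3 -c "from h import *;st()"
```

```text
t: 8.1
tcp_pos: [473.8, -145.2, 77.4]
orientation: [-164.6, 89.2, 156.5]
contact_force: [-1.2, 0.2, 0.0]
grip_width: 0.003
t 8.1 tcp [ 473.8 -145.2   77.4] seatframe -62.7 75.9 yang 51.03 F [-1.2  0.2  0. ] 0.003
t: 8.6
tcp_pos: [496.6, -149.1, 77.1]
orientation: [-164.8, 89.2, 156.3]
contact_force: [-2.2, -0.9, -0.1]
grip_width: 0.008
t 8.6 tcp [ 496.6 -149.1   77.1] seatframe -51.3 55.7 yang 51.04 F [-2.2 -0.9 -0.1] 0.008
```

```bash
python3 -m handwheel '[[[1,0,-0.5,-0.7,0],[1,0,-2,-0.7,0],[1,0,-4,-0.5,0],[1,0,-4,1,0],[1,0,-4,2.1,0]]]'
python3 - <<'E'
from h import *
st(); p,d=grab('top','top5'); q,_=grab('scene','scene5')
a=cv2.resize(p[125:285,115:335],None,fx=2.4,fy=2.4,interpolation=cv2.INTER_CUBIC);b=cv2.resize(q[150:230,185:275],None,fx=3,fy=4.8,interpolation=cv2.INTER_CUBIC)
cv2.imwrite('pics/c6.png',np.hstack([a,b])[:,:,::-1])
E
```

```text
t: 9.1
tcp_pos: [487.4, -194.8, 77.4]
orientation: [-163.4, 89.2, 157.6]
contact_force: [-0.3, -0.2, 1.1]
grip_width: 0.011
t 9.1 tcp [ 487.4 -194.8   77.4] seatframe -92.7 34.0 yang 50.96 F [-0.3 -0.2  1.1] 0.011
```

View pics/c6.png

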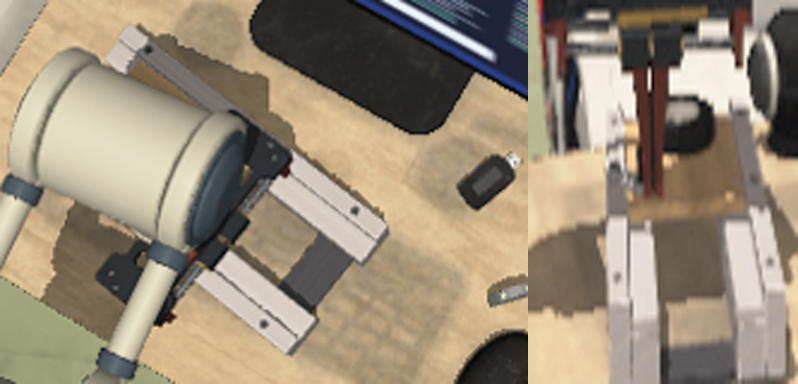

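The bar at about (625,175) has swung inward onto the board, and the fingers are behind the knob. Finishing by pushing in +u.

```bash
python3 -m handwheel '[[[1,0,1,0,0],[1,0,2,0.1,0],[1,0,2.6,0.3,0],[1,0,3.2,0.5,0],[1,0,3.8,0.6,0]]]'; python3 -m handwheel '[[[1,0,0.4,0.1,0],[1,0,0.8,0.1,0],[1,0,1.0,0.1,0]]]';python3 -c "from h import *;st()"; python3 -m handwheel '[[[1,0,0.2,0,0]]]'; python3 -c "from h import *;st()"
```

```text
t: 9.7
tcp_pos: [517.3, -169.1, 77.2]
orientation: [-155.8, 89.3, 165.2]
contact_force: [0.2, -2.0, 0.6]
grip_width: 0.009
t: 10.0
tcp_pos: [524.6, -161.0, 77.0]
orientation: [-157.1, 89.3, 164.0]
contact_force: [0.1, 0.0, 0.6]
grip_width: 0.006
t 10.0 tcp [ 524.6 -161.    77. ] seatframe -43.0 26.5 yang 51.03 F [0.1 0.  0.6] 0.006
t: 10.1
tcp_pos: [526.0, -159.1, 77.0]
orientation: [-157.3, 89.3, 163.8]
contact_force: [0.5, -2.5, 0.0]
grip_width: 0.008
t 10.1 tcp [ 526.  -159.1   77. ] seatframe -40.5 26.6 yang 51.06 F [ 0.5 -2.5  0. ] 0.008
```

Now at the calculated end point. I'll back off, lift clear and check.

```bash
python3 -m handwheel '[[[1,0,-1,0,0],[1,0,-3,0,0],[1,-3,-6,0,0],[1,-7,-10,0,0],[1,-11,-14,0,0]]]';python3 -m handwheel '[[[1,-3,-4,3,0],[1,-3,-8,6,0],[1,-3,-11,9,0],[1,-3,-11,9,0]]]'
python3 - <<'E'
from h import *
st(); p,d=grab('top','top6'); p=p[125:285,115:335]
cv2.imwrite('pics/c7.png',cv2.resize(p[:,:,::-1],None,fx=3.6,fy=3.6,interpolation=cv2.INTER_CUBIC))
E
```

```text
t: 10.6
tcp_pos: [443.5, -261.6, 179.1]
orientation: [-160.3, 89.2, 160.8]
contact_force: [0.2, -1.1, -0.3]
grip_width: 0.008
t: 11.0
tcp_pos: [443.0, -408.8, 205.3]
orientation: [-162.5, 89.0, 158.3]
contact_force: [-0.6, 0.1, -1.6]
grip_width: 0.004
t 11.0 tcp [ 443.  -408.8  205.3] seatframe -286.7 -66.5 yang 50.8 F [-0.6  0.1 -1.6] 0.004
```

View pics/c7.png

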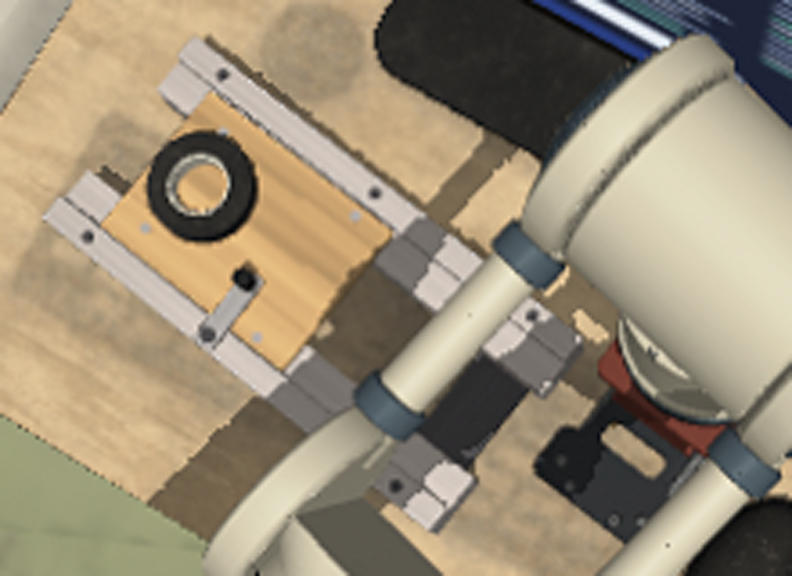

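The bar lies across the board, with the pivot at (208,334) and the knob at (245,278). The board and tape look unchanged. One numeric check, then I hand in.

Run:
```python
from h import *
def uv(x,y): return 115+(x+.5)/3.6-.5,125+(y+.5)/3.6-.5
k=onz('top',*uv(245,277),90.5)[:2];pv=onz('top',*uv(208,334),68)[:2];v=k-pv
th=np.arctan2(-v@N,-v@U);print('theta',th,'len',np.linalg.norm(v))
d=np.load('pics/top6.npz')['d']
for q in[(215,125),(340,230),(285,335),(135,220)]:
    a,b=map(lambda t:int(round(t)),uv(*q));print(atd('top',a,b,np.median(d[b-2:b+3,a-2:a+3]))[2].round(1))
s,_=st()
if th>1.4: print(job_done())
```

```text
theta 1.5182427333686195 len 40.74450257161904
59.9
60.8
60.9
59.6
t 11.05 tcp [ 443.4 -406.3  205.9] seatframe -284.5 -65.2 yang 50.89 F [ 0.1  1.2 -0.2] 0.01
the job is handed in; nothing more can be done
None
```

The board is down in its notches and locked under the turn button, and I handed the job in at about 11 s of the 43 s allowed; no verdict is reported. I pushed the board with shut fingertips about 95 mm along the rails until the notch ends stopped it. I then pushed the knob round in two strokes and backed the arm off clear of everything.

**Last checks:**
- **Board:** it lies flat, with its top at about 60–61 mm at four points. After the push its centre was within about 1 mm of the seat point, measured relative to the pivot.
- **Seat estimate:** my first estimate of the seat disagreed with the pivot reading by about 3 mm, so I used the pivot as the reference.
- **Turn button:** it stands at about 1.52 rad, across the board.
- **Tape:** measured after the push, it lay on the leading half at about (+33, −2) mm on the board. It looked unchanged in the last picture.
- **Adapter and terminal block:** the arm hid both in the last picture, so I couldn't recheck them. They stood where they started in the view during the second knob stroke, and the arm stayed high after that.

No check failed. The highest force I saw at the tool was about 11 N.

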